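# Pack the cocktail sticks under the caddy's swing tray

### The job

Lift the upper tray of the wooden two-tier caddy by its bar handle and swing it up and back all the way until it rests open. Take the small jar of cocktail sticks that stands with two screw-lid jars on the open cloth right of the caddy, stand it upright in the box underneath, then swing the tray forward again and lower it gently until it is fully home, without letting it drop. Leave those two screw-lid jars standing where they are.

Things in the scene. Friction and masses are not known exactly. Their poses are not given: they have to be found in the camera images.
- caddy: Fixed light-wood two-tier caddy: open box 144 (x) x 190 (y) x 80 mm high, walls and floor 6 mm, inside 132 x 178 x 74 mm; steel swing arms on both ends carry an equal-sized tray over it. Origin: centre of the box's underside, on the table; z up, x towards its rear, the way the tray swings open; y along the box and the handle bar.
- caddy_in (a point): Centre of the box's inner floor, 6 mm above the table; axes as the caddy. The box is empty at the start and hidden under the closed tray; the open tray clears the whole mouth by 34 mm (its front edge is 100 mm behind this point).
- tray_handle (a point): Middle of the tray's round wooden handle bar (12 mm thick, along caddy y, 88 mm clear between two posts, 25 mm or more free below it); axes as the tray, always parallel to the caddy. 153 mm above the table when closed, 168 mm open. Tray: 144 x 190 x 34 mm, its underside 70 mm below the bar's axis, stirrers lie in it.
- tray_swing (a joint): Angle q of the tray's arms (100 mm long), rad: 0 closed (resting just over the box), 2.094 open at the stop. The tray stays level; in the caddy's frame the bar is at x = 0.0906 - 0.1 cos(0.436+q), z = 0.1107 + 0.1 sin(0.436+q) m. Top of the arc at q = 1.13; behind it the tray rests open by its weight (about 0.35 kg with arms), before it it falls shut if let go.
- pick_jar: Small clear round jar packed with upright wooden cocktail sticks: 43 mm diameter, 68 mm high, about 60 g, the narrowest of the three loose jars on the open cloth in front of the robot, to its right. (A look-alike far back at the right, by the round board, is not meant.) Origin: centre of its underside; z up along its axis.
- squat_jar: Bystander on the open cloth, one of the three loose jars: squat screw-lid glass jar with a wide dark lid, 68 mm diameter, 67 mm high. Origin: centre of its underside; z up.
- tall_jar: Bystander on the open cloth, one of the three loose jars: screw-lid glass jar with a wide lid, 74 mm diameter, 83 mm high. Origin: centre of its underside; z up.
There are look-alikes about, which are no part of the job. Leave any orange look-alike of the pick_jar alone.

How it is judged:
By the outcome, as a careful person would: the job done as asked, in the order asked, and still so for the second after the job is handed in, with the robot touching nothing.
It also fails if it takes over 69 s, if anything falls off the work surface, if the arm or the gripper's body presses on something with over 40 N, if the wrist force passes 120 N, or if a joint passes its speed limit or range.

### The arm

A 6-joint arm with a two-finger parallel gripper is mounted at the origin on a cart in front of the work surface, level with it; the furniture and walls round the work are solid. World frame = base frame: x ahead of the robot, y to its left, z up, the work surface at z = 0. Lengths are in m, angles in rad, forces in N, time in s.
With the tool pointing down it reaches from about 0.4 to 0.825 m from the base axis. Payload 7 kg.
Tool frame: the origin (TCP) lies midway between the tips of the shut fingers; the grasp point (between the pads) lies 19 mm behind it (bot.pinch_z is the x of the grasp point in the tool frame, in m); x points along the fingers, y is the direction in which the jaws open and shut, and the axes are right-handed (so a half turn about x gives the same grasp; the last joint's range is limited). The gripper opens to 85 mm and grips with 20 to 120 N. Pads are 22 mm wide; open, the fingers measure 114 mm over their backs; the gripper's body (76 mm by 85 mm) begins 54 mm behind the grasp point. The pads swing forward as they close: fully open they stand 13 mm farther back than shut.
Start: joints at [1.484, 0.359, 0.012, 0, -1.224, -0.288], TCP at [0.247, 0.628, 0.231] pointing down, gripper open.
Joint ranges: [-3.07, 3.07], [-1.43, 2.12], [-1.02, 1.25], [-3.03, 1.67], [-3.05, -0], [-3.03, 3.03]. Speed limits (rad/s): [2.39, 2.39, 3.01, 3.14, 3.14, 3.14].

### API

Orientations are given as a rotation vector (axis times angle).
In Python, from plant import readout, optics, ticket, bot gives the robot as it stands.
- The arm moves only by the tool servo_tool, never from a script. Its argument "steps" is a list of rows, each an object with "fingers": the finger opening in mm, from 0 to 85.4; "travel": the shift along the tool's x, y, z in mm, a list of three; "rot": the turn, a rotation vector about the tool's x, y, z in degrees, a list of three. A call has 1 to 10 rows; each row is the pose to reach, as a shift and turn from the pose commanded when the call began, along the tool's axes at that moment; what a row does not reach only later rows make up. A row lasts 1/10 s, in which the tool goes at most 50 mm and 8.59 degrees, less where a joint would pass 70% of its speed; a pose out of reach is approached as far as the arm can. A call with a gripper value outside its range is refused whole. The fingers move at their own pace and stop on an object; "squeeze" is the grip in N (left out, the last holds). Time passes only in rows, so rows that repeat a pose let the fingers close. It gives the time, the measured TCP pose, the force and the opening at its end, in the units of the state.
- readout.state(): the state, without advancing time (a new reading comes with each control period).
- optics.read_camera(name): name is "scene" or "top"; returns the picture (420x560x3 uint8, red, green, blue); there is no depth.
- optics.calibration(name): a dict with "fx", "fy", "cx", "cy" (pixels), "position" and "rotation" of the camera in the world. Camera axes: x right, y down, z forward; pixel columns grow to the right and rows downward; lengths in m; the calibration is good to about 2 mm. A picture is of the moment at which its call begins. calibration takes no time and is no camera call.
- ticket.finish_job(): hands the job in, once; it reports no verdict.
The state is a dict: "t": time; "joints": joint angles; "joint_vel": joint speeds; "effort": joint torques, N m; "ee_pos": TCP position; "tool_rot": TCP orientation; "wrist_force": force on the tool from outside, world axes, zero at the start; "moment": the same for the moment, N m; "gripper_width": opening from 0.0 (shut) to 1.0 (fully open).
Only numpy, scipy, OpenCV 4.12 (cv2) and the standard library are available. Lean on these libraries where they do the work, as an engineer would, in place of code of your own. Each camera call takes 0.05 s, during which the arm holds its last target.

## Working session

There is one attempt and no reset: what is moved stays moved. The work goes in short steps, Python scripts to look and compute and a tool call to move; the robot and the scene stay as the last step left them, time stands still between calls to the robot, and variables do not carry over. Pictures are saved under pics/ and viewed, and the job is handed in when it is done.

Besides the shell and the picture viewer there is one more tool, called after "Call:" as a command line: name --argument value ..., lists and objects as JSON in quotes. servo_tool: Moves the arm, as the interface text tells. Its arguments: {"type":"object","properties":{"steps":{"type":"array"},"squeeze":{"type":"number"}},"required":["steps"]}

```bash
ls; mkdir -p pics; python3 - <<'E'
from plant import readout, optics, ticket, bot
import cv2
print(readout.state()); print(bot.pinch_z,[a for a in dir(bot) if a[0]!='_'])
for n in("scene","top"):
    print(n,optics.calibration(n))
    im=optics.read_camera(n); cv2.imwrite(f"pics/{n}0.png",im[:,:,::-1])
E
```

```text
pics
{'t': 0.0, 'joints': array([ 1.48408775e+00,  3.59381897e-01,  1.10766088e-02, -3.30697904e-04,
       -1.22412429e+00, -2.88138818e-01]), 'joint_vel': array([ 0.00131076, -0.00143764, -0.00054348,  0.00070286, -0.0003829 ,
        0.00045905]), 'effort': array([ 1.54316109e-03, -5.83313906e+01,  2.93402231e+01,  6.93640888e+00,
       -6.09105657e-03,  2.29008629e-05]), 'ee_pos': array([0.24696889, 0.62768136, 0.23037815]), 'tool_rot': array([-2.01697257,  0.3843641 ,  2.01727056]), 'wrist_force': array([ 0.01765095, -0.22461577, -0.53443493]), 'moment': array([-0.05145889, -0.01277455,  0.02777556]), 'gripper_width': 1.0002034885118531}
-0.0187 ['PlanningError', 'pinch_z']
scene {'fx': 451.5497028179881, 'fy': 451.5497028179881, 'cx': 280.73616353665926, 'cy': 211.17541768618972, 'position': array([ 0.01868886, -0.58310682,  0.87049001]), 'rotation': array([-2.30522258,  0.90087706, -0.34181032])}
top {'fx': 389.57339438118595, 'fy': 389.57339438118595, 'cx': 280.418869650081, 'cy': 208.74053341359345, 'position': array([ 0.2917867 , -0.08176039,  1.00907306]), 'rotation': array([-2.01323632,  2.20793941, -0.24591719])}
```

View pics/scene0.png

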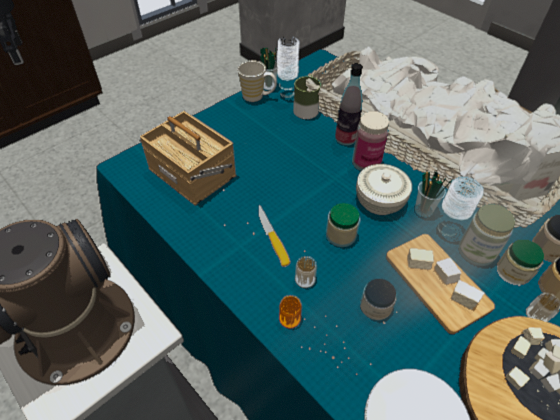

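View pics/top0.png

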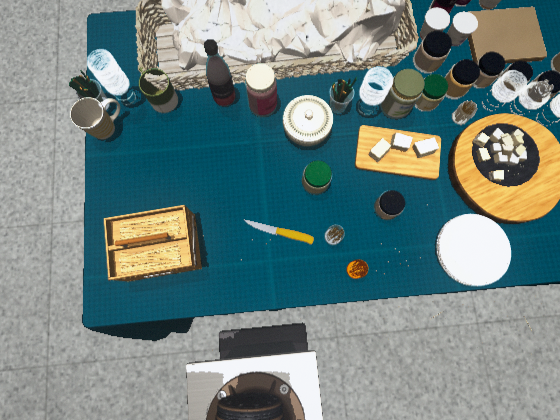

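Possible picks, with pixels in top / scene:
- (335,234) / (305,271): small clear jar on the open cloth.
- (357,269) / (290,312): orange look-alike.
- (464,112) / (543,305): look-alike by the round board.
- (341,95) / (430,190): stick glass at the back.

I choose the first: it is narrow and clear, and it stands with the green-lid jar (317,177) and the dark-lid jar (390,204). I'll check it in close crops.

```bash
cat > h.py <<'E'
import numpy as np, cv2
from scipy.spatial.transform import Rotation as R
from plant import readout, optics, ticket, bot
def cal(n):
    c=optics.calibration(n); return c, R.from_rotvec(c['rotation']).as_matrix(), np.array(c['position'])
def ray(n,u,v):
    c,M,p=cal(n); d=M@np.array([(u-c['cx'])/c['fx'],(v-c['cy'])/c['fy'],1.]); return p,d
def onz(n,u,v,z):
    p,d=ray(n,u,v); return p+d*(z-p[2])/d[2]
def proj(n,P):
    c,M,p=cal(n); q=M.T@(np.array(P)-p); return np.array([c['fx']*q[0]/q[2]+c['cx'],c['fy']*q[1]/q[2]+c['cy']])
def tri(a,b):
    p1,d1=ray(*a);p2,d2=ray(*b)
    A=np.stack([d1,-d2],1); s=np.linalg.lstsq(A,p2-p1,rcond=None)[0]
    x1=p1+s[0]*d1;x2=p2+s[1]*d2; return (x1+x2)/2,np.linalg.norm(x1-x2)
def snap(n,name):
    im=optics.read_camera(n)[:,:,::-1].copy(); cv2.imwrite(f"pics/{name}.png",im); return im
def crop(im,u,v,w,h,k,name):
    cv2.imwrite(f"pics/{name}.png",cv2.resize(im[v:v+h,u:u+w],None,fx=k,fy=k,interpolation=cv2.INTER_CUBIC))
E
python3 - <<'E'
from h import *
s=cv2.imread('pics/scene0.png');t=cv2.imread('pics/top0.png')
crop(s,130,105,120,100,6,'s_cad');crop(t,95,195,120,95,6,'t_cad')
a=np.hstack([cv2.resize(s[230:340,250:400],None,fx=2.6,fy=2.6,interpolation=2),cv2.resize(t[170:280,290:440],None,fx=2.6,fy=2.6,interpolation=2)])
cv2.imwrite('pics/jars.png',a)
E
```

```text
(no output)
```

View pics/s_cad.png

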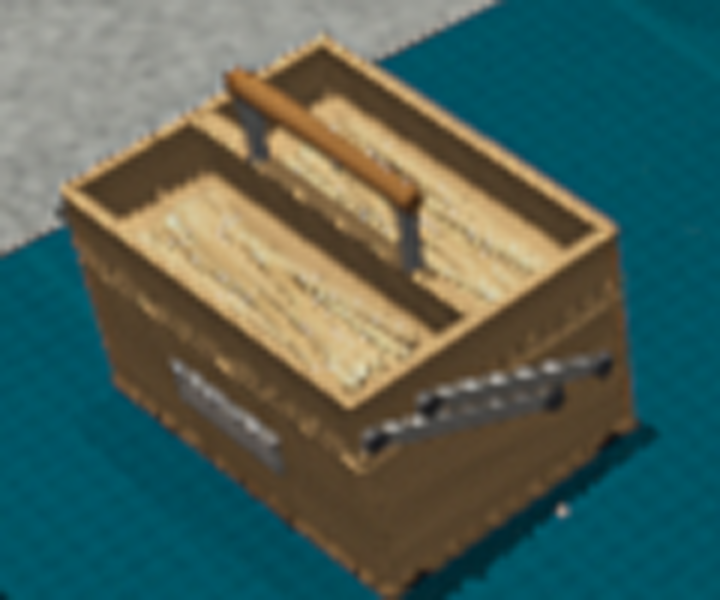

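View pics/t_cad.png

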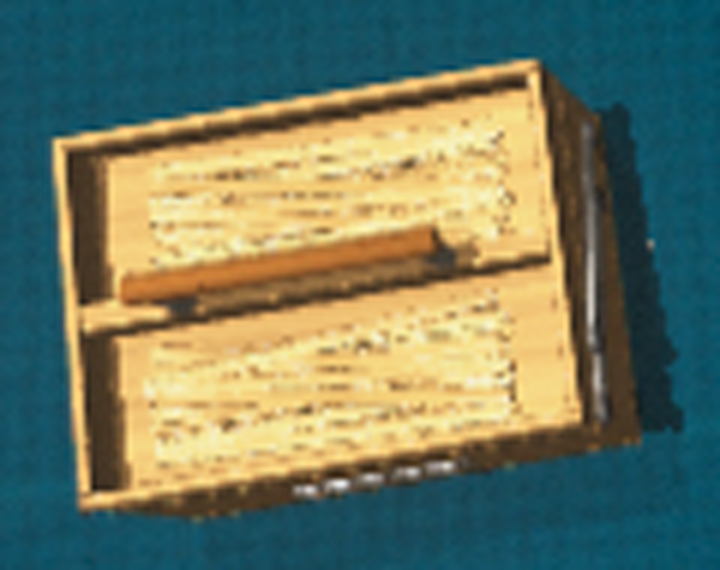

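View pics/jars.png

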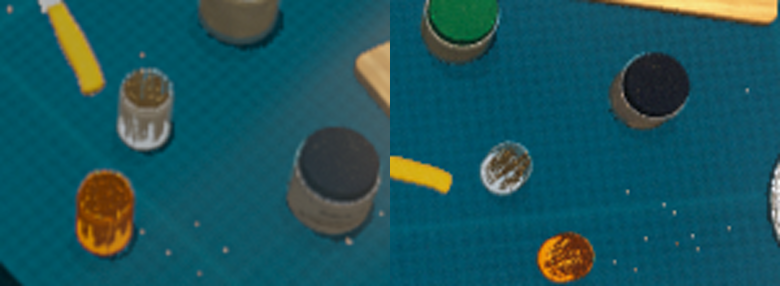

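The crops confirm the choice. The clear stick jar is at top (335,234) / scene (305,271) and the orange one is a separate jar. The caddy's handle bar shows as a brown stripe at about top (141,239).

```bash
python3 - <<'E'
from h import *
T=[(58,140),(541,62),(583,423),(82,505)]; S=[(325,38),(617,231),(350,405),(65,190)]
# top order: rear-left, rear-right, front-right, front-left
T=[(95+a/6-.4,195+b/6-.4) for a,b in T]; S=[(130+a/6-.4,105+b/6-.4) for a,b in S]
C=[]
for a,b in zip(T,S):
    x,e=tri(('top',*a),('scene',*b)); t=onz('top',*a,.117); s=onz('scene',*b,.117); print(x.round(4),round(e,4),t.round(4),s.round(4)); C.append((t+s)/2)
C=np.array(C); c=C.mean(0); print('centre',c, 'edges',np.linalg.norm(C-np.roll(C,1,0),axis=1))
for nm in ('top','scene'):
    im=cv2.imread(f'pics/{nm}0.png'); h=cv2.cvtColor(im,cv2.COLOR_BGR2HSV)
    m=cv2.inRange(h,(8,165,110),(16,255,230)); 
    x0,y0,x1,y1=(95,195,215,290) if nm=='top' else (130,105,250,205)
    k=np.zeros_like(m);k[y0:y1,x0:x1]=m[y0:y1,x0:x1]
    n,l,st,ce=cv2.connectedComponentsWithStats(k); i=1+np.argmax(st[1:,4]); print(nm,st[i],ce[i])
    pts=cv2.findNonZero((l==i).astype(np.uint8)).reshape(-1,2); print(cv2.minAreaRect(pts))
    p=onz(nm,*ce[i],.153); print(p)
    v=cv2.fitLine(pts.astype(np.float32),2,0,.01,.01).ravel(); A=onz(nm,v[2]-20*v[0],v[3]-20*v[1],.153);B=onz(nm,v[2]+20*v[0],v[3]+20*v[1],.153);print('dir',(B-A)/np.linalg.norm(B-A))
E
```

```text
[0.5049 0.3093 0.1113] 0.0007 [0.5039 0.3067 0.117 ] [0.501  0.3028 0.117 ]
[0.5188 0.1198 0.1131] 0.0 [0.5178 0.119  0.117 ] [0.5163 0.1162 0.117 ]
[0.3763 0.1091 0.1149] 0.0002 [0.3761 0.1087 0.117 ] [0.3754 0.1072 0.117 ]
[0.3639 0.2997 0.1102] 0.0012 [0.3629 0.2971 0.117 ] [0.3613 0.2914 0.117 ]
centre [0.43933325 0.20611677 0.117     ] edges [0.14075143 0.18769121 0.1416146  0.18676825]
top [115 233  52  13 227] [140.59911894 239.03524229]
((140.6081085205078, 239.14865112304688), (4.438772678375244, 52.114479064941406), 80.53767395019531)
[0.4402551 0.2109883 0.153    ]
dir [ 0.07632977 -0.99708263  0.        ]
scene [172 121  27  18  46] [186.45652174 130.39130435]
((184.83529663085938, 129.25881958007812), (30.525205612182617, 2.7610740661621094), 32.47119140625)
[0.43892942 0.19361092 0.153     ]
dir [ 0.10800436 -0.99415042  0.        ]
```

```bash
python3 - <<'E'
from h import *
s=cv2.imread('pics/scene0.png');t=cv2.imread('pics/top0.png')
crop(s,280,240,60,60,10,'s_j');crop(t,305,205,60,60,10,'t_j')
E
```

```text
(no output)
```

View pics/s_j.png

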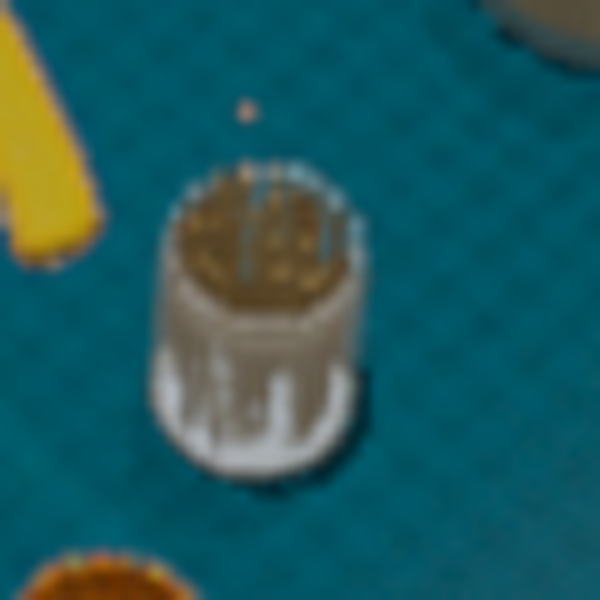

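View pics/t_j.png

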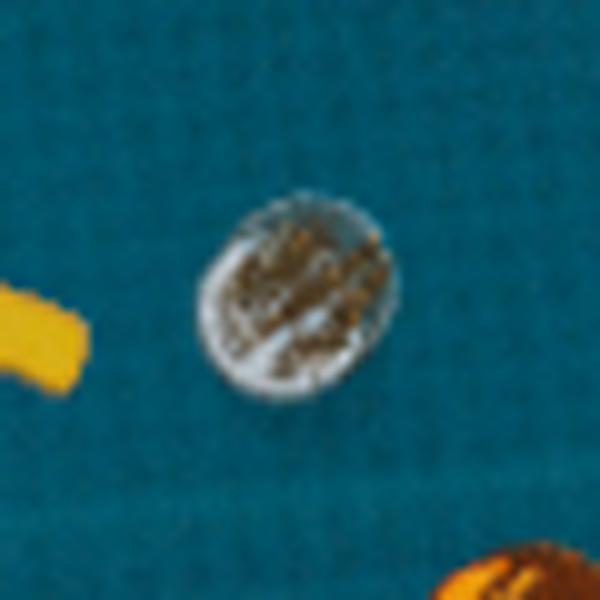

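```bash
python3 - <<'E'
from h import *
print('top rim',onz('top',305+31.1-.4,205+27.9-.4,.068),'base',onz('top',305+28.1-.4,205+31.7-.4,0))
print('sc rim',onz('scene',280+26.4-.4,240+24-.4,.068),'base',onz('scene',280+25.3-.4,240+40.2-.4,0))
print(tri(('top',335.7,232.5),('scene',306,263.6)))
for nm,pts in dict(green=((317,173),(343,217)),dark=((391,202),(380,291)),orange=((358,267),(290,304))).items(): print(nm,tri(('top',*pts[0]),('scene',*pts[1])))
st=readout.state(); M=R.from_rotvec(st['tool_rot']).as_matrix(); print(M.round(3))
E
```

```text
top rim [ 0.42737656 -0.23402384  0.068     ] base [ 0.42792929 -0.2359782   0.        ]
sc rim [ 0.42392718 -0.23875141  0.068     ] base [ 0.42603521 -0.23835242  0.        ]
(array([ 0.42838151, -0.23525289,  0.05961537]), np.float64(0.0004696484688841223))
green (array([ 0.58186348, -0.20496957,  0.06386122]), np.float64(0.0044108296790828635))
dark (array([ 0.49342049, -0.38405259,  0.05765741]), np.float64(0.000909440755365305))
orange (array([ 0.33961338, -0.27959842,  0.05364937]), np.float64(0.0014054875485081859))
[[-0.    -0.366 -0.931]
 [-0.001 -0.931  0.366]
 [-1.     0.001 -0.   ]]
```

Call:
servo_tool --steps '[{"fingers":85,"travel":[0,25,-26],"rot":[5,0,0]},{"fingers":85,"travel":[0,57,-60],"rot":[12,0,0]},{"fingers":85,"travel":[0,90,-94],"rot":[19,0,0]},{"fingers":85,"travel":[0,124,-129],"rot":[26,0,0]},{"fingers":85,"travel":[0,158,-165],"rot":[33,0,0]},{"fingers":85,"travel":[0,192,-200],"rot":[40,0,0]},{"fingers":85,"travel":[0,226,-235],"rot":[47,0,0]},{"fingers":85,"travel":[0,260,-270],"rot":[54,0,0]},{"fingers":85,"travel":[0,294,-306],"rot":[61,0,0]},{"fingers":85,"travel":[0,320,-333],"rot":[64,0,0]}]'

```text
t: 1.1
ee_pos: [0.4401, 0.2059, 0.2313]
tool_rot: [-1.263, 1.173, 1.263]
wrist_force: [1.2, 1.1, -0.3]
gripper_width: 0.994
```

Call:
servo_tool --steps '[{"fingers":60,"travel":[0,0,0],"rot":[0,0,0]},{"fingers":60,"travel":[0,0,0],"rot":[0,0,0]},{"fingers":60,"travel":[0,0,0],"rot":[0,0,0]}]'

```text
t: 1.4
ee_pos: [0.4397, 0.2088, 0.2312]
tool_rot: [-1.268, 1.171, 1.268]
wrist_force: [0.4, 0.6, 0.1]
gripper_width: 0.704
```

```bash
python3 - <<'E'
from h import *
st=readout.state(); M=R.from_rotvec(st['tool_rot']).as_matrix(); print(st['t'],st['ee_pos'],st['gripper_width'],st['wrist_force'],st['joints'],M.round(3))
print('proj tcp top',proj('top',st['ee_pos']),proj('scene',st['ee_pos']))
s=snap('scene','s1');t=snap('top','t1')
a=np.hstack([cv2.resize(s[70:210,120:260],None,fx=2.8,fy=2.8,interpolation=2),cv2.resize(t[170:310,90:230],None,fx=2.8,fy=2.8,interpolation=2)])
cv2.imwrite('pics/c1.png',a)
E
```

```text
1.4 [0.43968408 0.20882017 0.23117695] 0.7037784186018647 [0.38413615 0.59492248 0.10793306] [ 8.48322802e-01  4.48837308e-02 -3.89949350e-01 -1.23585716e-04
 -1.13610183e+00 -7.68685721e-01] [[-0.    -0.997 -0.08 ]
 [-0.    -0.08   0.997]
 [-1.     0.    -0.   ]]
proj tcp top [128.24347973 233.76917873] [177.84976416 100.73939391]
```

View pics/c1.png

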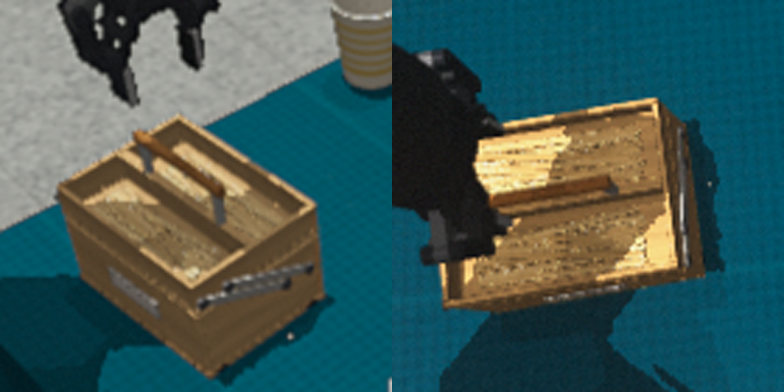

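The fingertips sit astride the bar. Their midpoint is at scene (178,100), and the TCP projects to (178,101). Descending and gripping.

Call:
servo_tool --steps '[{"fingers":50,"travel":[20,0,0],"rot":[0,0,0]},{"fingers":50,"travel":[50,0,0],"rot":[0,0,0]},{"fingers":50,"travel":[80,0,0],"rot":[0,0,0]},{"fingers":50,"travel":[97,0,0],"rot":[0,0,0]},{"fingers":50,"travel":[97,0,0],"rot":[0,0,0]},{"fingers":50,"travel":[97,0,0],"rot":[0,0,0]}]' --squeeze 30

```text
t: 2.1
ee_pos: [0.4399, 0.2092, 0.1347]
tool_rot: [-1.269, 1.17, 1.268]
wrist_force: [1.5, -0.2, 0.7]
gripper_width: 0.584
```

Call:
servo_tool --steps '[{"fingers":20,"travel":[0,0,0],"rot":[0,0,0]},{"fingers":10,"travel":[0,0,0],"rot":[0,0,0]},{"fingers":0,"travel":[0,0,0],"rot":[0,0,0]},{"fingers":0,"travel":[0,0,0],"rot":[0,0,0]},{"fingers":0,"travel":[0,0,0],"rot":[0,0,0]},{"fingers":0,"travel":[0,0,0],"rot":[0,0,0]},{"fingers":0,"travel":[0,0,0],"rot":[0,0,0]}]' --squeeze 30

```text
t: 2.8
ee_pos: [0.4406, 0.209, 0.1352]
tool_rot: [-1.267, 1.169, 1.267]
wrist_force: [0.2, 0.8, 6.0]
gripper_width: 0.128
```

```bash
python3 - <<'E'
from h import *
q=np.radians([0,5,12,20,28,36,44,52,60,68,76,84,92,100,107,112,116,118.5,120]); 
for a in q: print(round(np.degrees(a)),'x',round(-1000*(.1107+.1*np.sin(.436+a)-.1107-.1*np.sin(.436)),1),'y',round(-1000*(.1*np.cos(.436)-.1*np.cos(.436+a)),1))
E
```

```text
0 x -0.0 y -0.0
5 x -7.7 y -4.0
12 x -17.9 y -10.8
20 x -28.5 y -19.9
28 x -37.6 y -30.4
36 x -45.2 y -42.1
44 x -51.1 y -54.8
52 x -55.2 y -68.1
60 x -57.4 y -81.9
68 x -57.6 y -95.8
76 x -55.9 y -109.7
84 x -52.3 y -123.2
92 x -46.9 y -136.0
100 x -39.7 y -148.0
107 x -32.1 y -157.5
112 x -26.0 y -163.8
116 x -20.7 y -168.3
119 x -17.3 y -171.0
120 x -15.2 y -172.5
```

The bar is gripped: width 0.128 is about 11 mm, and there's no side force. Now swinging it along the arc.

Call:
servo_tool --steps '[{"fingers":0,"travel":[-3.5,-1.7,0],"rot":[0,0,0]},{"fingers":0,"travel":[-7.7,-4,0],"rot":[0,0,0]},{"fingers":0,"travel":[-12.9,-7.3,0],"rot":[0,0,0]},{"fingers":0,"travel":[-17.9,-10.8,0],"rot":[0,0,0]},{"fingers":0,"travel":[-23.4,-15.1,0],"rot":[0,0,0]},{"fingers":0,"travel":[-28.5,-19.9,0],"rot":[0,0,0]},{"fingers":0,"travel":[-28.5,-19.9,0],"rot":[0,0,0]}]'

```text
t: 3.5
ee_pos: [0.4602, 0.2103, 0.1636]
tool_rot: [-1.267, 1.17, 1.267]
wrist_force: [-2.7, 5.0, -0.4]
gripper_width: 0.127
```

```bash
python3 - <<'E'
from h import *
st=readout.state();print(st['ee_pos'],st['gripper_width'],st['wrist_force'])
s=snap('scene','s2'); crop(s,110,60,150,140,4,'c2')
E
```

```text
[0.46024245 0.21028185 0.16356853] 0.1269420449095712 [-2.69514534  5.00800702 -0.43563264]
```

View pics/c2.png

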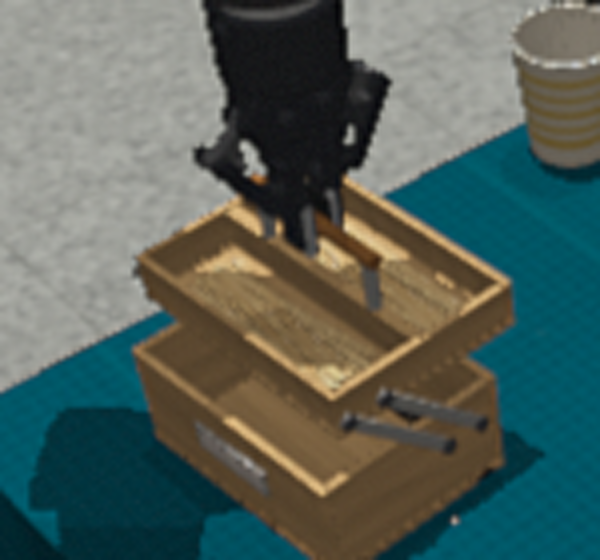

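The tray has lifted clear at scene (190,130), level, with the arms swinging and small forces. Carrying on.

Call:
servo_tool --steps '[{"fingers":0,"travel":[-4.5,-5,0],"rot":[0,0,0]},{"fingers":0,"travel":[-9.1,-10.5,0],"rot":[0,0,0]},{"fingers":0,"travel":[-16.7,-22.2,0],"rot":[0,0,0]},{"fingers":0,"travel":[-22.6,-34.9,0],"rot":[0,0,0]},{"fingers":0,"travel":[-26.7,-48.2,0],"rot":[0,0,0]},{"fingers":0,"travel":[-28.9,-62,0],"rot":[0,0,0]},{"fingers":0,"travel":[-29.1,-75.9,0],"rot":[0,0,0]},{"fingers":0,"travel":[-27.4,-89.8,0],"rot":[0,0,0]},{"fingers":0,"travel":[-23.8,-103.3,0],"rot":[0,0,0]},{"fingers":0,"travel":[-23.8,-103.3,0],"rot":[0,0,0]}]'

```text
t: 4.55
ee_pos: [0.5659, 0.2186, 0.1867]
tool_rot: [-1.268, 1.168, 1.265]
wrist_force: [3.0, 4.0, 6.0]
gripper_width: 0.125
```

Call:
servo_tool --steps '[{"fingers":0,"travel":[2.5,-6,0],"rot":[0,0,0]},{"fingers":0,"travel":[5.4,-12.8,0],"rot":[0,0,0]},{"fingers":0,"travel":[12.6,-24.8,0],"rot":[0,0,0]},{"fingers":0,"travel":[20.2,-34.3,0],"rot":[0,0,0]},{"fingers":0,"travel":[26.3,-40.6,0],"rot":[0,0,0]},{"fingers":0,"travel":[31.6,-45.1,0],"rot":[0,0,0]},{"fingers":0,"travel":[31.6,-45.1,0],"rot":[0,0,0]}]'

```text
t: 5.25
ee_pos: [0.6102, 0.2221, 0.1537]
tool_rot: [-1.268, 1.169, 1.266]
wrist_force: [7.2, 4.7, 1.9]
gripper_width: 0.127
```

```bash
python3 - <<'E'
from h import *
st=readout.state();print(st['ee_pos'],st['gripper_width'],st['wrist_force'])
s=snap('scene','s3'); crop(s,110,40,180,160,4,'c3')
E
```

```text
[0.61019337 0.22210243 0.15370886] 0.12672260660669052 [7.23791625 4.67329987 1.94632824]
```

View pics/c3.png

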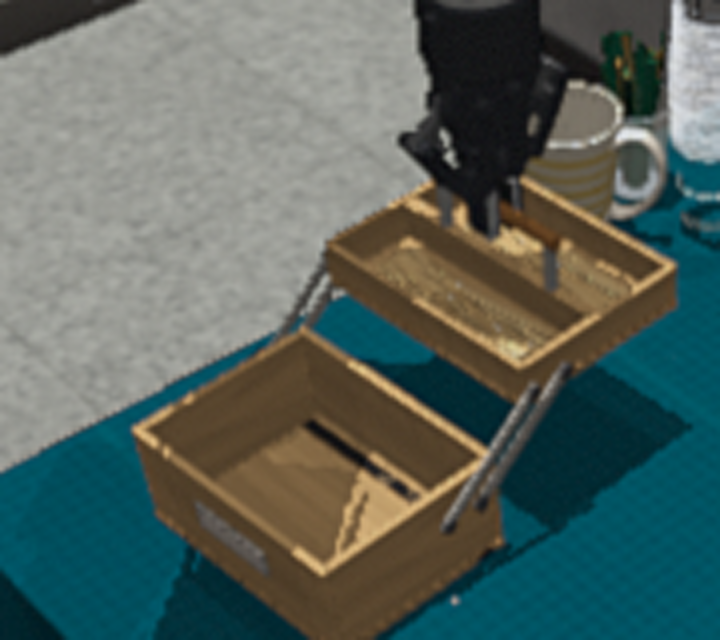

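The box is open and empty, and the tray is back at scene (235,110), nearly at its stop. Going the last degrees gently.

Call:
servo_tool --steps '[{"fingers":0,"travel":[2,-1.7,0],"rot":[0,0,0]},{"fingers":0,"travel":[4,-3,0],"rot":[0,0,0]},{"fingers":0,"travel":[5.5,-4.2,0],"rot":[0,0,0]},{"fingers":0,"travel":[5.5,-4.2,0],"rot":[0,0,0]},{"fingers":0,"travel":[5.5,-4.2,0],"rot":[0,0,0]}]'

```text
t: 5.8
ee_pos: [0.6127, 0.2223, 0.1502]
tool_rot: [-1.268, 1.17, 1.267]
wrist_force: [-1.9, 3.3, 12.9]
gripper_width: 0.124
```

The upward force of 13 N shows it is at the stop, with the TCP where the open pose predicts. Releasing and rising.

Call:
servo_tool --steps '[{"fingers":45,"travel":[0,0,0],"rot":[0,0,0]},{"fingers":45,"travel":[0,0,0],"rot":[0,0,0]},{"fingers":45,"travel":[0,0,0],"rot":[0,0,0]},{"fingers":45,"travel":[0,0,0],"rot":[0,0,0]},{"fingers":45,"travel":[-15,0,0],"rot":[0,0,0]},{"fingers":45,"travel":[-40,0,0],"rot":[0,0,0]},{"fingers":60,"travel":[-70,0,0],"rot":[0,0,0]},{"fingers":75,"travel":[-90,0,0],"rot":[0,0,0]},{"fingers":75,"travel":[-90,0,0],"rot":[0,0,0]}]'

```text
t: 6.7
ee_pos: [0.6132, 0.2224, 0.2429]
tool_rot: [-1.268, 1.166, 1.265]
wrist_force: [0.9, 0.2, -0.7]
gripper_width: 0.879
```

```bash
python3 - <<'E'
from h import *
st=readout.state();print(st['t'],st['ee_pos'],st['gripper_width'],st['wrist_force'],st['joints'])
s=snap('scene','s4');t=snap('top','t4')
a=np.hstack([cv2.resize(s[60:220,110:290],None,fx=2.2,fy=2.2,interpolation=2),cv2.resize(t[130:290,80:260],None,fx=2.2,fy=2.2,interpolation=2)])
cv2.imwrite('pics/c4.png',a)
M=R.from_rotvec(st['tool_rot']).as_matrix();
print(1000*M.T@(np.array([.427,-.236,.24])-st['ee_pos']))
E
```

```text
6.7 [0.61316888 0.22242904 0.24288684] 0.879298236192659 [ 0.89094304  0.15308485 -0.68458488] [ 6.47051124e-01  3.11976749e-01 -2.97732361e-02  1.06004817e-03
 -1.22422243e+00 -5.68191768e-01]
[   1.08985755  221.87161945 -442.26255448]
```

View pics/c4.png

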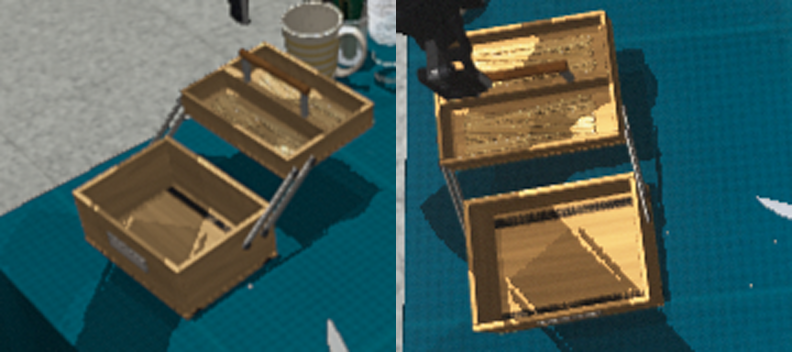

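The tray rests open by itself, with the released bar at scene (235,93). The box mouth is clear and nothing has spilled. Moving above the jar.

Call:
servo_tool --steps '[{"fingers":80,"travel":[0,12,-23],"rot":[0,0,0]},{"fingers":80,"travel":[0,33,-66],"rot":[0,0,0]},{"fingers":80,"travel":[0,55,-110],"rot":[0,0,0]},{"fingers":80,"travel":[0,77,-154],"rot":[0,0,0]},{"fingers":80,"travel":[0,99,-198],"rot":[0,0,0]},{"fingers":80,"travel":[0,121,-242],"rot":[0,0,0]},{"fingers":80,"travel":[0,143,-286],"rot":[0,0,0]},{"fingers":80,"travel":[0,165,-330],"rot":[0,0,0]},{"fingers":80,"travel":[0,187,-374],"rot":[0,0,0]},{"fingers":80,"travel":[0,209,-417],"rot":[0,0,0]}]'

```text
t: 7.8
ee_pos: [0.4345, -0.2116, 0.2385]
tool_rot: [-1.266, 1.172, 1.269]
wrist_force: [1.9, -0.5, 0.2]
gripper_width: 0.938
```

Call:
servo_tool --steps '[{"fingers":80,"travel":[30,13,-25],"rot":[0,0,0]},{"fingers":80,"travel":[70,13,-25],"rot":[0,0,0]},{"fingers":80,"travel":[105,13,-25],"rot":[0,0,0]},{"fingers":80,"travel":[115,13,-25],"rot":[0,0,0]},{"fingers":80,"travel":[115,13,-25],"rot":[0,0,0]},{"fingers":80,"travel":[115,13,-25],"rot":[0,0,0]}]'

```text
t: 8.4
ee_pos: [0.4262, -0.2362, 0.1255]
tool_rot: [-1.268, 1.17, 1.267]
wrist_force: [0.2, 0.0, 0.9]
gripper_width: 0.934
```

```bash
python3 - <<'E'
from h import *
st=readout.state();print(st['t'],st['ee_pos'],st['gripper_width'],st['wrist_force'],st['joints'],st['tool_rot'])
M=R.from_rotvec(st['tool_rot']).as_matrix();print(1000*M.T@(np.array([.427,-.236,.018])-st['ee_pos']))
print(proj('scene',st['ee_pos']),proj('top',st['ee_pos']))
s=snap('scene','s5');t=snap('top','t5')
a=np.hstack([cv2.resize(s[190:330,240:380],None,fx=2.8,fy=2.8,interpolation=2),cv2.resize(t[150:290,270:410],None,fx=2.8,fy=2.8,interpolation=2)])
cv2.imwrite('pics/c5.png',a)
E
```

```text
8.4 [ 0.42620852 -0.23615399  0.12545037] 0.934000520011058 [0.17241828 0.01698946 0.89185488] [-1.00991963e-01  1.49991946e-01 -5.39698119e-01  6.26181928e-04
 -8.80486856e-01  1.80426003e-01] [-1.26844068  1.17040129  1.2670857 ]
[107.45069776  -0.74509174   0.15338377]
[307.4214873  246.44621717] [340.25245958 229.00007298]
```

View pics/c5.png

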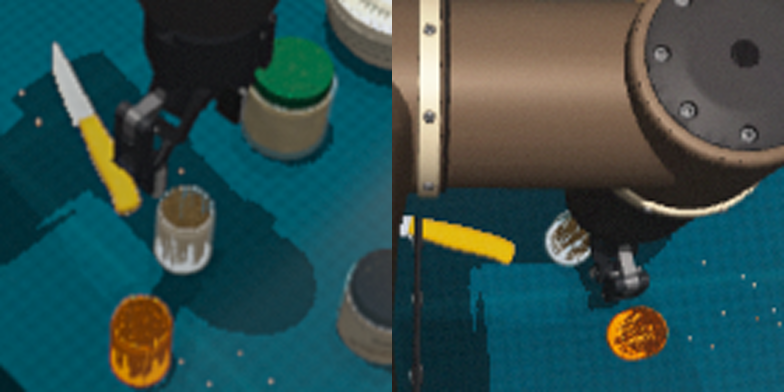

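The fingers straddle the jar: the near finger is at scene (295,258) and the far one at (323,227), with the jar rim at (307,263) between them. The orange jar at (290,312) is clear. Descending.

Call:
servo_tool --steps '[{"fingers":80,"travel":[20,-0.5,0],"rot":[0,0,0]},{"fingers":80,"travel":[50,-0.5,0],"rot":[0,0,0]},{"fingers":80,"travel":[80,-0.5,0],"rot":[0,0,0]},{"fingers":80,"travel":[100,-0.5,0],"rot":[0,0,0]},{"fingers":80,"travel":[107,-0.5,0],"rot":[0,0,0]},{"fingers":80,"travel":[107,-0.5,0],"rot":[0,0,0]},{"fingers":60,"travel":[107,-0.5,0],"rot":[0,0,0]},{"fingers":50,"travel":[107,-0.5,0],"rot":[0,0,0]}]' --squeeze 25

```text
t: 9.3
ee_pos: [0.427, -0.2362, 0.0189]
tool_rot: [-1.269, 1.169, 1.265]
wrist_force: [-0.1, -1.2, 0.7]
gripper_width: 0.618
```

Call:
servo_tool --steps '[{"fingers":45,"travel":[0,0,0],"rot":[0,0,0]},{"fingers":42,"travel":[0,0,0],"rot":[0,0,0]},{"fingers":39,"travel":[0,0,0],"rot":[0,0,0]},{"fingers":35,"travel":[0,0,0],"rot":[0,0,0]},{"fingers":35,"travel":[0,0,0],"rot":[0,0,0]},{"fingers":35,"travel":[0,0,0],"rot":[0,0,0]}]' --squeeze 25

```text
t: 9.9
ee_pos: [0.4268, -0.2362, 0.0186]
tool_rot: [-1.269, 1.17, 1.266]
wrist_force: [-1.0, 1.1, 8.0]
gripper_width: 0.497
```

Width 0.497 is about 42 mm, so the jar is held. Lifting.

Call:
servo_tool --steps '[{"fingers":35,"travel":[-5,0,0],"rot":[0,0,0]},{"fingers":35,"travel":[-20,0,0],"rot":[0,0,0]},{"fingers":35,"travel":[-50,0,0],"rot":[0,0,0]},{"fingers":35,"travel":[-90,0,0],"rot":[0,0,0]},{"fingers":35,"travel":[-125,0,0],"rot":[0,0,0]},{"fingers":35,"travel":[-150,0,0],"rot":[0,0,0]},{"fingers":35,"travel":[-160,0,0],"rot":[0,0,0]},{"fingers":35,"travel":[-160,0,0],"rot":[0,0,0]}]'

```text
t: 10.7
ee_pos: [0.4264, -0.2361, 0.1788]
tool_rot: [-1.269, 1.169, 1.265]
wrist_force: [0.6, 0.2, -1.1]
gripper_width: 0.497
```

```bash
python3 - <<'E'
from h import *
st=readout.state();print(st['t'],st['ee_pos'],st['gripper_width'],st['wrist_force'])
s=snap('scene','s6');t=snap('top','t6')
a=np.hstack([cv2.resize(s[170:330,250:390],None,fx=2.6,fy=2.6,interpolation=2),cv2.resize(t[190:350,90:230],None,fx=2.6,fy=2.6,interpolation=2)])
cv2.imwrite('pics/c6.png',a)
crop(s,130,90,120,120,6,'s6b');crop(t,90,180,120,110,6,'t6b')
E
```

```text
10.7 [ 0.42642793 -0.23611461  0.17882679] 0.4971925929185824 [ 0.63684795  0.1657954  -1.06794194]
```

View pics/c6.png

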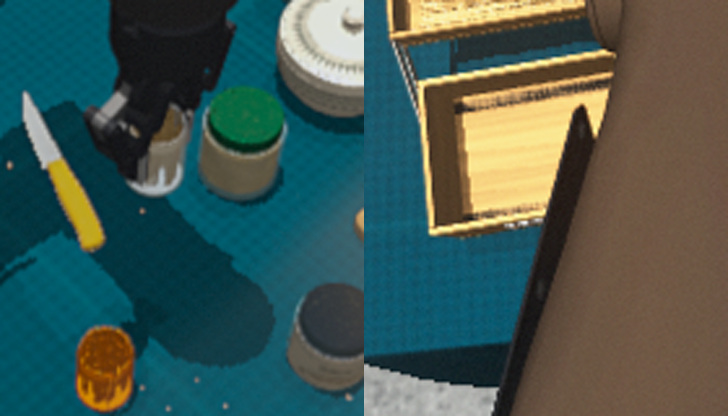

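View pics/s6b.png

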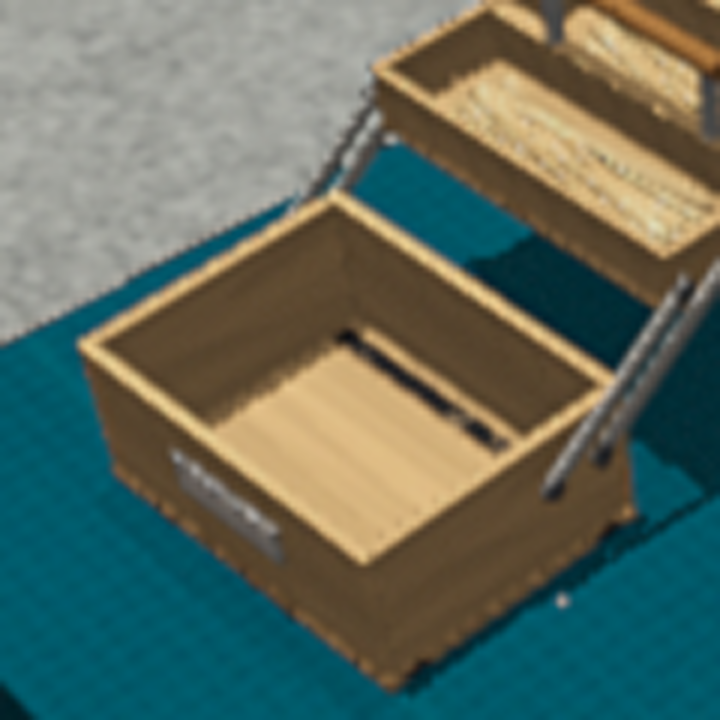

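View pics/t6b.png

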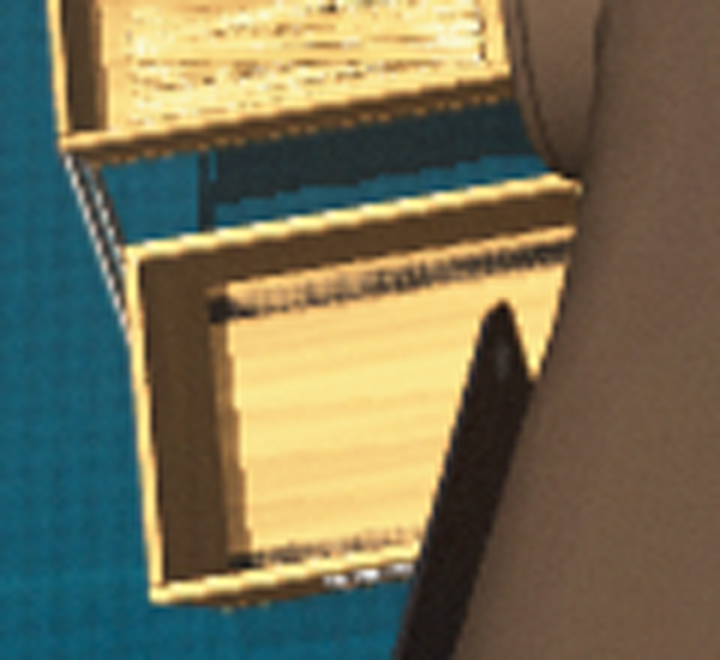

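The jar hangs upright in the grip and its neighbours haven't moved: green lid at (343,215), dark lid at (378,291). Carrying it to above the box.

Call:
servo_tool --steps '[{"fingers":35,"travel":[0,-8,22],"rot":[0,0,0]},{"fingers":35,"travel":[0,-25,66],"rot":[0,0,0]},{"fingers":35,"travel":[0,-41,112],"rot":[0,0,0]},{"fingers":35,"travel":[0,-53,158],"rot":[0,0,0]},{"fingers":35,"travel":[0,-62,204],"rot":[0,0,0]},{"fingers":35,"travel":[0,-67,250],"rot":[0,0,0]},{"fingers":35,"travel":[0,-67,296],"rot":[0,0,0]},{"fingers":35,"travel":[0,-64,342],"rot":[0,0,0]},{"fingers":35,"travel":[0,-58,388],"rot":[0,0,0]},{"fingers":35,"travel":[0,-52,424],"rot":[0,0,0]}]'

```text
t: 11.8
ee_pos: [0.4429, 0.1924, 0.1756]
tool_rot: [-1.268, 1.174, 1.269]
wrist_force: [2.1, -0.5, -1.8]
gripper_width: 0.495
```

Call:
servo_tool --steps '[{"fingers":35,"travel":[0,2,13],"rot":[0,0,0]},{"fingers":35,"travel":[0,3,19],"rot":[0,0,0]},{"fingers":35,"travel":[0,3,19],"rot":[0,0,0]},{"fingers":35,"travel":[0,3,19],"rot":[0,0,0]}]'

```text
t: 12.2
ee_pos: [0.4397, 0.2083, 0.1769]
tool_rot: [-1.267, 1.173, 1.267]
wrist_force: [-0.4, -0.2, -1.3]
gripper_width: 0.494
```

```bash
python3 - <<'E'
from h import *
st=readout.state();print(st['t'],st['ee_pos'],st['gripper_width'],st['wrist_force'],st['tool_rot'])
M=R.from_rotvec(st['tool_rot']).as_matrix();print(1000*M.T@(np.array([.440,.208,.025])-st['ee_pos']))
s=snap('scene','s7');t=snap('top','t7')
a=np.hstack([cv2.resize(s[60:220,120:260],None,fx=2.8,fy=2.8,interpolation=2),cv2.resize(t[150:310,80:220],None,fx=2.8,fy=2.8,interpolation=2)])
cv2.imwrite('pics/c7.png',a)
# box rim corners at z=.08
S=[(333,195),(607,383),(365,560),(82,345)]
C=np.array([onz('scene',130+a/6-.4,90+b/6-.4,.08) for a,b in S]);print(C.round(4),C.mean(0))
im=[onz('top',90+a/6-.4,180+b/6-.4,.08) for a,b in [(130,248),(578,180),(155,600)]];print(np.round(im,4))
E
```

```text
12.2 [0.4396518  0.20830126 0.1768811 ] 0.4939285717460391 [-0.44027253 -0.162978   -1.27466117] [-1.26681845  1.17267971  1.26690809]
[151.88090148  -0.4876157   -0.18662647]
[[0.4991 0.3036 0.08  ]
 [0.5127 0.1227 0.08  ]
 [0.376  0.107  0.08  ]
 [0.3609 0.2928 0.08  ]] [0.43720029 0.20654564 0.08      ]
[[0.5037 0.3059 0.08  ]
 [0.5153 0.1249 0.08  ]
 [0.3623 0.2961 0.08  ]]
```

View pics/c7.png

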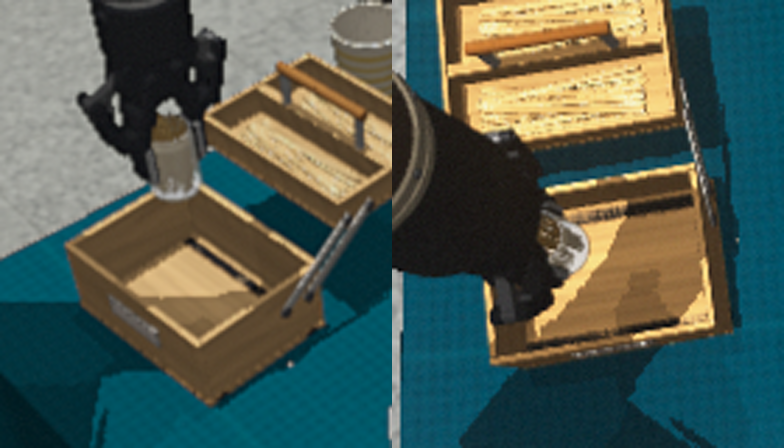

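The jar hangs over the box at scene (183,116), upright, with all rims clear. Lowering it in.

Call:
servo_tool --steps '[{"fingers":35,"travel":[15,0,0],"rot":[0,0,0]},{"fingers":35,"travel":[45,0,0],"rot":[0,0,0]},{"fingers":35,"travel":[75,0,0],"rot":[0,0,0]},{"fingers":35,"travel":[105,0,0],"rot":[0,0,0]},{"fingers":35,"travel":[130,0,0],"rot":[0,0,0]},{"fingers":35,"travel":[144,0,0],"rot":[0,0,0]},{"fingers":35,"travel":[149,0,0],"rot":[0,0,0]},{"fingers":35,"travel":[151,0,0],"rot":[0,0,0]},{"fingers":35,"travel":[151,0,0],"rot":[0,0,0]}]'

```text
t: 13.2
ee_pos: [0.4402, 0.2094, 0.027]
tool_rot: [-1.267, 1.17, 1.267]
wrist_force: [-0.1, 0.9, 0.2]
gripper_width: 0.495
```

Call:
servo_tool --steps '[{"fingers":35,"travel":[1,0,0],"rot":[0,0,0]},{"fingers":35,"travel":[1.5,0,0],"rot":[0,0,0]},{"fingers":35,"travel":[1.5,0,0],"rot":[0,0,0]}]'

```text
t: 13.5
ee_pos: [0.4399, 0.2096, 0.0255]
tool_rot: [-1.267, 1.17, 1.267]
wrist_force: [0.3, -0.5, -1.6]
gripper_width: 0.497
```

Call:
servo_tool --steps '[{"fingers":35,"travel":[0.7,0,0],"rot":[0,0,0]},{"fingers":35,"travel":[1.2,0,0],"rot":[0,0,0]},{"fingers":35,"travel":[1.2,0,0],"rot":[0,0,0]}]'

```text
t: 13.8
ee_pos: [0.4399, 0.2097, 0.0245]
tool_rot: [-1.268, 1.17, 1.267]
wrist_force: [-2.9, -0.8, 8.2]
gripper_width: 0.499
```

Contact with the floor (8 N) at the expected height. Releasing and rising.

Call:
servo_tool --steps '[{"fingers":46,"travel":[0,0,0],"rot":[0,0,0]},{"fingers":52,"travel":[0,0,0],"rot":[0,0,0]},{"fingers":60,"travel":[0,0,0],"rot":[0,0,0]},{"fingers":60,"travel":[0,0,0],"rot":[0,0,0]},{"fingers":60,"travel":[0,0,0],"rot":[0,0,0]},{"fingers":60,"travel":[-15,0,0],"rot":[0,0,0]},{"fingers":60,"travel":[-45,0,0],"rot":[0,0,0]},{"fingers":60,"travel":[-90,0,0],"rot":[0,0,0]},{"fingers":60,"travel":[-138,0,0],"rot":[0,0,0]},{"fingers":60,"travel":[-186,0,0],"rot":[0,0,0]}]'

```text
t: 14.8
ee_pos: [0.4394, 0.209, 0.2117]
tool_rot: [-1.267, 1.171, 1.267]
wrist_force: [0.6, 1.6, -0.5]
gripper_width: 0.707
```

Call:
servo_tool --steps '[{"fingers":50,"travel":[-27,-15,0],"rot":[0,0,0]},{"fingers":50,"travel":[-30,-35,0],"rot":[0,0,0]},{"fingers":50,"travel":[-30,-80,0],"rot":[0,0,0]},{"fingers":50,"travel":[-30,-125,0],"rot":[0,0,0]},{"fingers":50,"travel":[-30,-160,0],"rot":[0,0,0]},{"fingers":50,"travel":[-30,-172.5,0],"rot":[0,0,0]},{"fingers":50,"travel":[-30,-172.5,0],"rot":[0,0,0]},{"fingers":50,"travel":[-30,-172.5,0],"rot":[0,0,0]}]'

```text
t: 15.6
ee_pos: [0.611, 0.2228, 0.2393]
tool_rot: [-1.267, 1.172, 1.268]
wrist_force: [-0.2, -0.5, -0.4]
gripper_width: 0.586
```

```bash
python3 - <<'E'
from h import *
st=readout.state();print(st['t'],st['ee_pos'],st['gripper_width'],st['wrist_force'],st['tool_rot'])
M=R.from_rotvec(st['tool_rot']).as_matrix();print(1000*M.T@(np.array([.6129,.2224,.1505])-st['ee_pos']))
s=snap('scene','s8');t=snap('top','t8')
a=np.hstack([cv2.resize(s[60:220,120:260],None,fx=2.8,fy=2.8,interpolation=2),cv2.resize(t[150:310,80:220],None,fx=2.8,fy=2.8,interpolation=2)])
cv2.imwrite('pics/c8.png',a)
E
```

```text
15.6 [0.6109784  0.22276652 0.23926866] 0.5855924528661319 [-0.18147409 -0.51626509 -0.36130859] [-1.26663325  1.1721779   1.26753796]
[88.76655897 -1.99189534 -0.48259455]
```

View pics/c8.png

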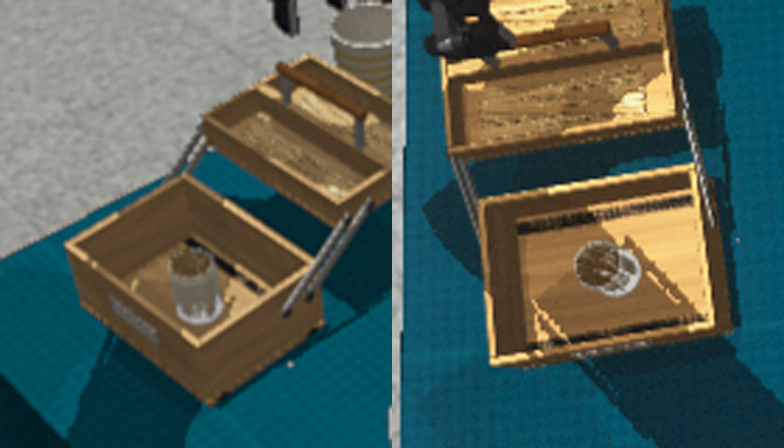

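The jar stands upright in the middle of the box, at scene (190,161). Gripping the bar again.

Call:
servo_tool --steps '[{"fingers":50,"travel":[20,-2,0],"rot":[0,0,0]},{"fingers":50,"travel":[50,-2,0],"rot":[0,0,0]},{"fingers":50,"travel":[75,-2,0],"rot":[0,0,0]},{"fingers":50,"travel":[88,-2,0],"rot":[0,0,0]},{"fingers":50,"travel":[88,-2,0],"rot":[0,0,0]},{"fingers":35,"travel":[88,-2,0],"rot":[0,0,0]},{"fingers":20,"travel":[88,-2,0],"rot":[0,0,0]},{"fingers":10,"travel":[88,-2,0],"rot":[0,0,0]}]' --squeeze 30

```text
t: 16.5
ee_pos: [0.6127, 0.2234, 0.1533]
tool_rot: [-1.266, 1.171, 1.268]
wrist_force: [-6.8, 2.9, 12.7]
gripper_width: 0.124
```

Call:
servo_tool --steps '[{"fingers":0,"travel":[0,0,0],"rot":[0,0,0]},{"fingers":0,"travel":[0,0,0],"rot":[0,0,0]},{"fingers":0,"travel":[0,0,0],"rot":[0,0,0]},{"fingers":0,"travel":[0,0,0],"rot":[0,0,0]},{"fingers":0,"travel":[0,0,0],"rot":[0,0,0]}]' --squeeze 30

```text
t: 17.0
ee_pos: [0.6127, 0.2234, 0.1535]
tool_rot: [-1.266, 1.171, 1.268]
wrist_force: [-8.0, 2.1, 7.0]
gripper_width: 0.127
```

```bash
python3 - <<'E'
import numpy as np
f=lambda a:(-1000*.1*np.sin(.436+a),1000*.1*np.cos(.436+a))
x0,y0=f(np.radians(120))
for d in [120,118,115,111,106,100,93,86,78,70,62,54,46,39,32,26,21,16,12,9,6,4,2,1,0]:
    x,y=f(np.radians(d)); print(d,round(x-x0,1),round(y-y0,1))
E
```

```text
120 0.0 0.0
118 -2.8 2.1
115 -6.9 5.3
111 -12.1 10.0
106 -18.1 16.3
100 -24.5 24.6
93 -30.9 35.0
86 -36.0 46.1
78 -40.1 59.4
70 -42.2 73.2
62 -42.5 87.2
54 -40.8 101.0
46 -37.2 114.5
39 -32.5 125.8
32 -26.5 136.4
26 -20.3 144.9
21 -14.5 151.4
16 -8.2 157.4
12 -2.8 161.8
9 1.5 164.8
6 5.9 167.6
4 8.9 169.4
2 12.0 171.0
1 13.6 171.8
0 15.2 172.5
```

Call:
servo_tool --steps '[{"fingers":0,"travel":[-2.8,2.1,0],"rot":[0,0,0]},{"fingers":0,"travel":[-6.9,5.3,0],"rot":[0,0,0]},{"fingers":0,"travel":[-12.1,10,0],"rot":[0,0,0]},{"fingers":0,"travel":[-18.1,16.3,0],"rot":[0,0,0]},{"fingers":0,"travel":[-24.5,24.6,0],"rot":[0,0,0]},{"fingers":0,"travel":[-30.9,35,0],"rot":[0,0,0]},{"fingers":0,"travel":[-36,46.1,0],"rot":[0,0,0]},{"fingers":0,"travel":[-40.1,59.4,0],"rot":[0,0,0]},{"fingers":0,"travel":[-42.2,73.2,0],"rot":[0,0,0]},{"fingers":0,"travel":[-42.2,73.2,0],"rot":[0,0,0]}]'

```text
t: 18.0
ee_pos: [0.5391, 0.2176, 0.1958]
tool_rot: [-1.267, 1.168, 1.267]
wrist_force: [-0.4, 2.5, 5.8]
gripper_width: 0.124
```

Call:
servo_tool --steps '[{"fingers":0,"travel":[-0.4,7,0],"rot":[0,0,0]},{"fingers":0,"travel":[-0.3,14,0],"rot":[0,0,0]},{"fingers":0,"travel":[1.4,27.8,0],"rot":[0,0,0]},{"fingers":0,"travel":[5,41.3,0],"rot":[0,0,0]},{"fingers":0,"travel":[9.7,52.6,0],"rot":[0,0,0]},{"fingers":0,"travel":[15.7,63.2,0],"rot":[0,0,0]},{"fingers":0,"travel":[21.9,71.7,0],"rot":[0,0,0]},{"fingers":0,"travel":[27.7,78.2,0],"rot":[0,0,0]},{"fingers":0,"travel":[27.7,78.2,0],"rot":[0,0,0]}]'

```text
t: 18.9
ee_pos: [0.4593, 0.2112, 0.1655]
tool_rot: [-1.265, 1.173, 1.27]
wrist_force: [-8.4, 6.9, 4.5]
gripper_width: 0.124
```

```bash
python3 - <<'E'
from h import *
st=readout.state();print(st['t'],st['ee_pos'],st['gripper_width'],st['wrist_force'])
s=snap('scene','s9'); crop(s,120,50,140,150,4,'c9')
E
```

```text
18.9 [0.45926301 0.21115685 0.16553741] 0.12387170168961316 [-8.37039105  6.88451238  4.5082265 ]
```

View pics/c9.png

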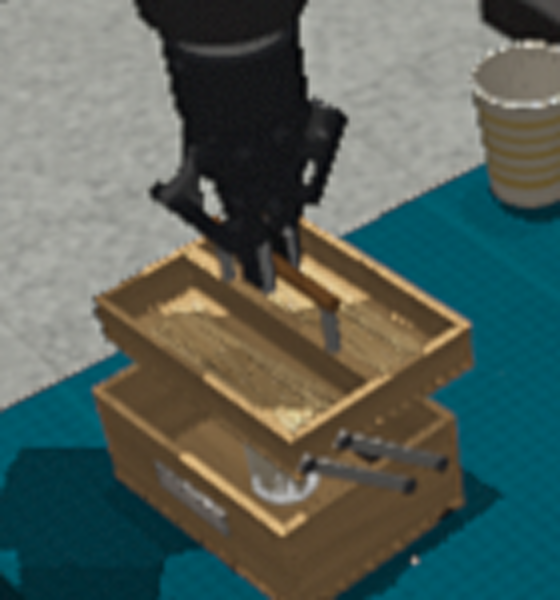

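The tray is level over the box at scene (190,135), with the jar standing upright under it. Lowering slowly.

Call:
servo_tool --steps '[{"fingers":0,"travel":[3,3,0],"rot":[0,0,0]},{"fingers":0,"travel":[6.3,6,0],"rot":[0,0,0]},{"fingers":0,"travel":[9,8.3,0],"rot":[0,0,0]},{"fingers":0,"travel":[11.7,10.4,0],"rot":[0,0,0]},{"fingers":0,"travel":[14,12,0],"rot":[0,0,0]},{"fingers":0,"travel":[16,13.4,0],"rot":[0,0,0]},{"fingers":0,"travel":[18.2,14.8,0],"rot":[0,0,0]},{"fingers":0,"travel":[20.4,16.2,0],"rot":[0,0,0]},{"fingers":0,"travel":[22,17.2,0],"rot":[0,0,0]},{"fingers":0,"travel":[23.4,18,0],"rot":[0,0,0]}]'

```text
t: 19.95
ee_pos: [0.4425, 0.2099, 0.1423]
tool_rot: [-1.265, 1.172, 1.269]
wrist_force: [-5.3, 6.6, -0.9]
gripper_width: 0.124
```

Call:
servo_tool --steps '[{"fingers":0,"travel":[1,0.5,0],"rot":[0,0,0]},{"fingers":0,"travel":[2,1.1,0],"rot":[0,0,0]},{"fingers":0,"travel":[3.1,1.6,0],"rot":[0,0,0]},{"fingers":0,"travel":[4.1,2.1,0],"rot":[0,0,0]},{"fingers":0,"travel":[4.1,2.1,0],"rot":[0,0,0]}]'

```text
t: 20.45
ee_pos: [0.4406, 0.2097, 0.1384]
tool_rot: [-1.266, 1.172, 1.269]
wrist_force: [-5.3, 8.0, 0.7]
gripper_width: 0.126
```

Call:
servo_tool --steps '[{"fingers":0,"travel":[0.7,0.3,0],"rot":[0,0,0]},{"fingers":0,"travel":[1.4,0.6,0],"rot":[0,0,0]},{"fingers":0,"travel":[1.4,0.6,0],"rot":[0,0,0]},{"fingers":0,"travel":[1.4,0.6,0],"rot":[0,0,0]}]'

```text
t: 20.85
ee_pos: [0.4407, 0.2098, 0.1382]
tool_rot: [-1.266, 1.17, 1.268]
wrist_force: [-7.5, 6.1, 9.7]
gripper_width: 0.13
```

It no longer moves and pushes back with 10 N, so it's on its rest. Releasing and retreating.

Call:
servo_tool --steps '[{"fingers":20,"travel":[0,0,0],"rot":[0,0,0]},{"fingers":45,"travel":[0,0,0],"rot":[0,0,0]},{"fingers":45,"travel":[0,0,0],"rot":[0,0,0]},{"fingers":45,"travel":[0,0,0],"rot":[0,0,0]},{"fingers":45,"travel":[-10,0,0],"rot":[0,0,0]},{"fingers":45,"travel":[-30,0,0],"rot":[0,0,0]},{"fingers":45,"travel":[-70,0,0],"rot":[0,0,0]},{"fingers":45,"travel":[-110,0,0],"rot":[0,0,0]},{"fingers":45,"travel":[-140,0,0],"rot":[0,0,0]},{"fingers":45,"travel":[-140,0,0],"rot":[0,0,0]}]'

```text
t: 21.85
ee_pos: [0.444, 0.2106, 0.2828]
tool_rot: [-1.267, 1.162, 1.264]
wrist_force: [-0.2, -0.6, 0.4]
gripper_width: 0.527
```

Call:
servo_tool --steps '[{"fingers":45,"travel":[0,-10,20],"rot":[0,0,0]},{"fingers":45,"travel":[0,-25,55],"rot":[0,0,0]},{"fingers":45,"travel":[0,-40,95],"rot":[0,0,0]},{"fingers":45,"travel":[0,-50,135],"rot":[0,0,0]},{"fingers":45,"travel":[0,-60,170],"rot":[0,0,0]},{"fingers":45,"travel":[0,-60,180],"rot":[0,0,0]},{"fingers":45,"travel":[0,-60,180],"rot":[0,0,0]}]'

```text
t: 22.55
ee_pos: [0.4874, 0.3948, 0.2762]
tool_rot: [-1.269, 1.172, 1.268]
wrist_force: [-0.0, -1.0, 0.5]
gripper_width: 0.53
```

```bash
python3 - <<'E'
from h import *
st=readout.state();print(st['t'],st['ee_pos'],st['gripper_width'],st['wrist_force'])
s=snap('scene','s10');t=snap('top','t10'); crop(s,130,105,120,100,6,'c10')
a=cv2.absdiff(s,cv2.imread('pics/scene0.png'))[105:205,130:250].max(2);b=cv2.imread('pics/scene0.png')
print('diff>40 px in caddy crop',(a>40).sum())
# bar closed check
for nm,im in(('scene',s),('top',t)):
    o=cv2.imread(f'pics/{nm}0.png'); x,y,w,h=(130,105,120,95) if nm=='scene' else (150,200,65,85)
    tpl=o[y:y+h,x:x+w]; r=cv2.matchTemplate(im[y-8:y+h+8,x-8:x+w+8],tpl,cv2.TM_CCOEFF_NORMED); print(nm,cv2.minMaxLoc(r)[1:])
E
```

```text
22.55 [0.48738679 0.39475778 0.276248  ] 0.5297018826089973 [-0.02746183 -0.95130354  0.53493941]
diff>40 px in caddy crop 588
scene (0.9867326021194458, (0, 16), (8, 8))
top (0.9989680647850037, (0, 0), (8, 8))
```

View pics/c10.png

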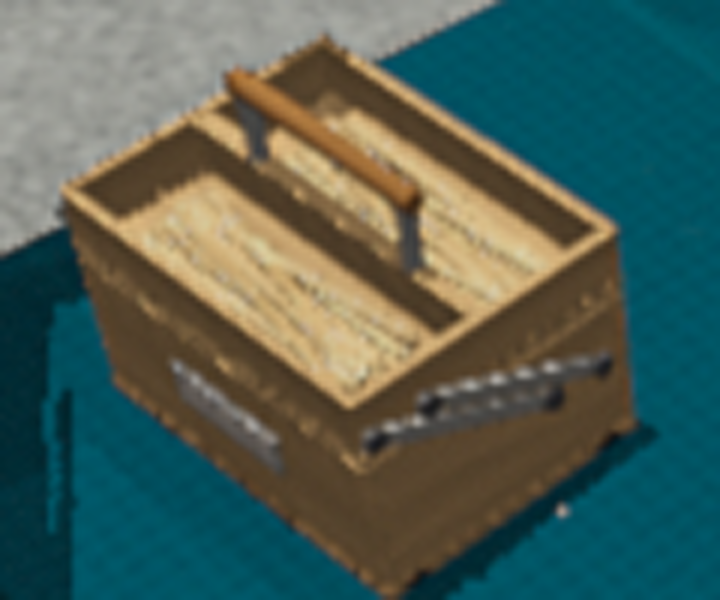

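View pics/s10.png

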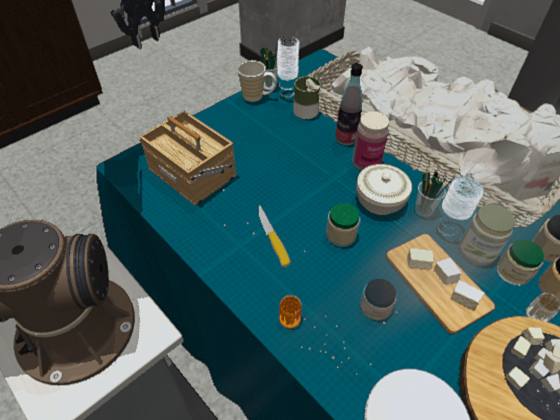

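The tray is home again: the caddy matches its first image with zero pixel shift in both views. The green-lid jar (343,223), dark-lid jar (378,298) and orange jar (290,312) are where they were, and the stick jar is gone from the cloth. The arm is clear, so I'm handing in.

```bash
python3 -c "
from plant import ticket
print(ticket.finish_job())"
```

```text
the job is handed in; nothing more can be done
None
```

The job is done and handed in at about 23 s. I swung the tray open to its stop and stood the cocktail-stick jar upright in the middle of the box. Then I swung the tray forward and lowered it under grip until it stopped moving and pushed back with about 10 N.

**Final checks:**
- **Tray:** the closed caddy matches its starting image with zero pixel shift in both cameras, so it is fully home.
- **Jar:** I saw it standing upright in the box before closing the tray and again during the swing; it is hidden now that the tray is closed.
- **Bystanders:** the two screw-lid jars and the orange look-alike show no visible movement.
- **Forces:** the largest component in any wrist reading I took was about 13 N, and the arm touches nothing.

**Disagreements:** the two cameras differed by about 2–6 mm on the caddy's corners. I used a position between them, and the grip on the bar and the jar placement worked with it. No check failed.

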